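Slide the next disc case out over the riser's edge

TASK

Get the next disc ready for the announcer: with the fingertips, slide the disc case with the orange band across the wooden riser towards the riser's far long edge (the one away from the robot) until the whole orange band, and nothing more, sticks out past that edge, and leave it lying there square to the edge. Only push it along the top: it must not be lifted, tipped up or dropped, and the other disc case and the recorder on the riser must stay where they are.

Things in the scene. Friction and masses are not known exactly. Their poses are not given: they have to be found in the camera images.
- riser: Fixed wooden desk riser, a flat board 260 mm deep (its x) by 600 mm long (its y), top surface 60 mm above the desk. Origin: centre of its underside, on the desk. Its x axis points away from the robot, at right angles to the far long edge, its y axis runs along that edge. The three slots along y on its top (near the middle and about 195 mm either side) hold the two disc cases and the recorder in any order.
- riser_edge (a point): The middle of the riser's far long top edge: 130 mm along x from the riser's centre, 60 mm above the desk. Axes as the riser's; x points outwards over the edge.
- orange_case: The disc case to slide: a loose flat rigid plastic case, 125 mm (its x) by 142 mm (its y) by 10 mm thick, about 0.1 kg, lying flat on the riser, with an orange band 40 mm wide along its whole +x side (the side nearest the riser's far edge) and a white cover on the rest. Origin: centre of its underside. It starts wholly on the board, 5 to 80 mm short of the edge and turned up to about 17 degrees from square, with at least 40 mm of bare board behind it.
- band_line (a point): The middle of the inner border of the orange band, on the case's top face, 22.5 mm along the case's x from its centre. It should end right above the riser's far edge.
- blue_case: A like disc case (125 x 142 x 10 mm) with a blue band, loose on the riser; leave it alone. Origin: centre of its underside.
- recorder: Grey pocket recorder, 112 mm (x) by 52 mm (y) by 24 mm high (microphones reach 8 mm farther at +x), loose on the riser; leave it alone. Origin: centre of its underside.
Things that resemble listed ones, but are neither listed nor needed, are in the scene too. What is shaped like the orange_case but red is not meant.

How it is judged:
By the outcome, as a careful person would: the job done as asked, in the order asked, and still so for the second after the job is handed in, with the robot touching nothing.
It also fails if it takes over 38 s, if anything falls off the work surface, if the arm or the gripper's body presses on something with over 40 N, if the wrist force passes 120 N, or if a joint passes its speed limit or range.

ROBOT

A 6-joint arm with a two-finger parallel gripper is mounted at the origin on the work surface. World frame = base frame: x ahead of the robot, y to its left, z up, the work surface at z = 0. Lengths are in m, angles in rad, forces in N, time in s.
With the tool pointing down it reaches from about 0.375 to 0.975 m from the base axis. Payload 3.8 kg.
Tool frame: the origin (TCP) lies at the very end of the fingers, on their centre line; the grasp point (between the pads) lies 19 mm behind it; z points along the fingers, y is the line along which they close (so a half turn about z gives the same grasp; the last joint's range is limited). The gripper opens to 85 mm and grips with 20 to 120 N. Pads are 22 mm wide; open, the fingers measure 114 mm over their backs; the gripper's body (76 mm by 85 mm) begins 54 mm behind the grasp point. The pads swing forward as they close: fully open they stand 13 mm farther back than shut.
Start: joints at [-1.324, 0.264, 1.604, -0, 1.274, -0.037], TCP at [0.189, -0.648, 0.231] pointing down, gripper open.
Joint ranges: [-2.63, 2.63], [-0.94, 2.18], [0.31, 2.57], [-1.31, 4.45], [0, 2.66], [-2.55, 2.55]. Speed limits (rad/s): [2.57, 2.57, 3.14, 3.14, 3.14, 3.14].

INTERFACE

Orientations are given as a rotation vector (axis times angle).
In Python, from workcell import * gives the robot as it stands.
- The arm moves only by the shell command python3 -m crank 'ROWS' [OPENING] [FORCE]. ROWS is JSON, a list that holds one entry, the list of rows, each a list of 6 numbers: the shift along the tool's x, y, z in cm, then the turn, a rotation vector about the tool's x, y, z in rad. In form: [[[dx, dy, dz, ax, ay, az], ...]]. A call has 1 to 8 rows; each row shifts and turns the commanded pose from where the row before left it, along the tool's axes as they then stand; what a row does not reach is not made up. A row lasts 1/12 s, in which the tool goes at most 41.7 mm and 7.16 degrees, less where a joint would pass 70% of its speed; a pose out of reach is approached as far as the arm can. A call with a gripper value outside its range is refused whole. OPENING is the finger opening in cm, from 0 to 8.54, set as the call begins (- or left out, the last holds). The fingers move at their own pace and stop on an object; FORCE is the grip in N (left out, the last holds). Time passes only in rows, so rows that do not move let the fingers close. It gives the time, the measured TCP pose, the force, the opening and the grip force at its end, in the units of the state.
- read_state(): the state, without advancing time (a new reading comes with each control period).
- read_camera(name): name is "scene" or "top" or "wrist"; returns the picture (384x512x3 uint8, blue, green, red); there is no depth.
- camera_model(name): a dict with "camera_matrix" (3x3 intrinsics, pixels), "R" (3x3) and "t" (3): a world point X has camera coordinates R X + t. Camera axes: x right, y down, z forward; pixel columns grow to the right and rows downward; lengths in m; the calibration is good to about 2 mm. A picture is of the moment at which its call begins: read the wrist's pose just before it. camera_model takes no time and is no camera call; for the wrist camera it gives the pose at the moment of the call.
- finish_job(): hands the job in; it is judged then, once.
The state is a dict: "time": time; "q": joint angles; "joint_vel": joint speeds; "joint_torque": joint torques, N m; "tool_pos": TCP position; "tcp_rot": TCP orientation; "wrist_force": force on the tool from outside, world axes, zero at the start; "torque": the same for the moment, N m; "width": opening from 0.0 (shut) to 1.0 (fully open); "grip_force": force on a finger pad.
Only numpy, scipy, OpenCV 4.12 (cv2) and the standard library are available. Lean on these libraries where they do the work, as an engineer would, in place of code of your own. Each camera call takes 0.05 s, during which the arm holds its last target. There are 200 camera calls.

## Working session

There is one attempt and no reset: what is moved stays moved. The work goes in short steps, Python scripts to look and compute and a shell command to move; the robot and the scene stay as the last step left them, time stands still between calls to the robot, and variables do not carry over. Pictures are saved under pics/ and viewed, at most 10 in all, crops included, and the job is handed in when it is done.

```bash
mkdir -p pics; python3 - <<'E'
from workcell import *
import cv2
s=read_state();print(s['time'],s['tool_pos'],s['tcp_rot'],s['width'])
for n in['scene','top']:
    cv2.imwrite(f'pics/{n}0.png',read_camera(n));m=camera_model(n);print(n,m['camera_matrix'],m['R'],m['t'])
E
```

```text
0.0 [ 0.18885216 -0.64727847  0.2299412 ] [-3.10777006e+00 -4.44032171e-01  3.75366226e-04] 0.9999372567735008
scene [[439.74508582   0.         259.49888394]
 [  0.         439.74508582 194.34806952]
 [  0.           0.           1.        ]] [[-0.26207828  0.96502595  0.00631657]
 [ 0.79622173  0.21992419 -0.56361717]
 [-0.54529436 -0.14268243 -0.82601198]] [ 0.09652929 -0.33089131  1.46055386]
top [[347.30405317   0.         251.21729514]
 [  0.         347.30405317 195.83588071]
 [  0.           0.           1.        ]] [[ 0.10609794 -0.99435073  0.00313765]
 [-0.97193368 -0.10437131 -0.21083538]
 [ 0.20997179  0.01931961 -0.97751655]] [-0.0166076   0.45524944  0.74014124]
```

View pics/top0.png

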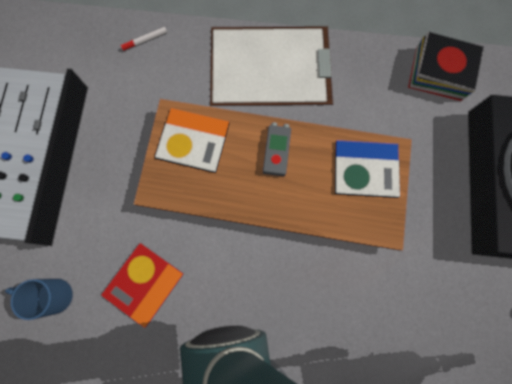

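View pics/scene0.png

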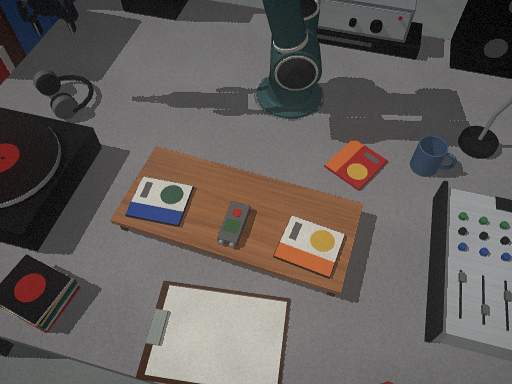

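The top view shows two candidates. The orange-band case with a white cover is on the riser at (192,140). The red-covered decoy is on the desk at (142,284). The first one fits because it has a white cover and lies on the riser. I'll measure it and confirm with a crop.

```bash
cat > h.py <<'E'
from workcell import *
import cv2, numpy as np
def ray(m,uv,z):
    K,R,t=[np.array(m[k]) for k in('camera_matrix','R','t')]
    uv=np.atleast_2d(np.array(uv,float)); C=-R.T@t
    d=np.c_[uv,np.ones(len(uv))]@np.linalg.inv(K).T@R
    return (C+d*((z-C[2])/d[:,2])[:,None])[:,:2]
def proj(m,P):
    K,R,t=[np.array(m[k]) for k in('camera_matrix','R','t')]
    c=(np.atleast_2d(P)@R.T+t)@K.T; return c[:,:2]/c[:,2:]
def blobs(mask,lo,hi):
    mask=cv2.morphologyEx(mask,cv2.MORPH_OPEN,np.ones((2,2),np.uint8))
    cs,_=cv2.findContours(mask,cv2.RETR_EXTERNAL,cv2.CHAIN_APPROX_NONE)
    return [c for c in cs if lo<cv2.contourArea(c)<hi]
def masks(im):
    h=cv2.cvtColor(im,cv2.COLOR_BGR2HSV)
    return dict(orange=cv2.inRange(h,(6,200,140),(18,255,255)),wood=cv2.inRange(h,(5,90,50),(18,199,255)),white=cv2.inRange(h,(0,0,150),(180,60,255)),blue=cv2.inRange(h,(105,150,60),(130,255,255)))
E
python3 - <<'E'
from h import *
for n in['top','scene']:
    im=cv2.imread(f'pics/{n}0.png');m=camera_model(n);M=masks(im)
    for k,z in(('orange',.07),('white',.07),('blue',.07),('wood',.06)):
        for c in blobs(M[k],150,40000):
            P=ray(m,c[:,0],z).astype(np.float32)
            r=cv2.minAreaRect(P*1000)
            print(n,k,c[:,0].mean(0).round(),[np.round(x,1) for x in r[:2]],round(r[2],1))
            if k=='wood' and cv2.contourArea(c)>5000: print(cv2.boxPoints(r).round())
im=cv2.imread('pics/top0.png')
cv2.imwrite('pics/crop.png',cv2.resize(im[90:190,130:290],None,fx=5,fy=5,interpolation=cv2.INTER_CUBIC))
E
```

```text
top orange [156. 296.] [array([218.5, 203.9]), array([ 37. , 125.3])] 62.0
top orange [198. 123.] [array([609.1, 171.2]), array([138.7,  33. ])] 82.2
top white [369. 177.] [array([ 521.3, -225.6]), array([ 83. , 138.8])] 2.6
top white [191. 148.] [array([546.5, 180.2]), array([140.7,  81.8])] 82.2
top white [ 20. 144.] [array([498.6, 580.9]), array([392.1, 154.8])] 0.8
top white [270.  67.] [array([773.8,  22.4]), array([192.6, 266.1])] 6.8
top blue [367. 151.] [array([ 582.1, -219.3]), array([ 33.1, 136.6])] 2.7
top wood [278. 175.] [array([513.9, -18.3]), array([598.8, 261.5])] 86.3
[[ 364. -309.]
 [ 625. -325.]
 [ 664.  272.]
 [ 403.  289.]]
scene white [218. 339.] [array([837.7,  38.6]), array([194.9, 270.5])] 7.0
scene white [480. 274.] [array([544.8, 578.6]), array([141.4,  68.4])] 89.7
scene white [487. 253.] [array([481. , 595.3]), array([ 56.7, 108.7])] 41.1
scene white [314. 239.] [array([549.9, 184.5]), array([138.7,  81.5])] 82.3
scene white [163. 195.] [array([ 525. , -218.7]), array([ 82.2, 139.2])] 2.4
scene wood [157. 372.] [array([920.1, -50.4]), array([ 70.2, 111.2])] 6.3
scene wood [245. 220.] [array([523. , -13.8]), array([597.1, 267. ])] 86.3
[[ 371. -303.]
 [ 637. -320.]
 [ 676.  275.]
 [ 409.  293.]]
scene wood [345. 156.] [array([259.1, 220.4]), array([ 39.5, 133.8])] 61.9
```

View pics/crop.png

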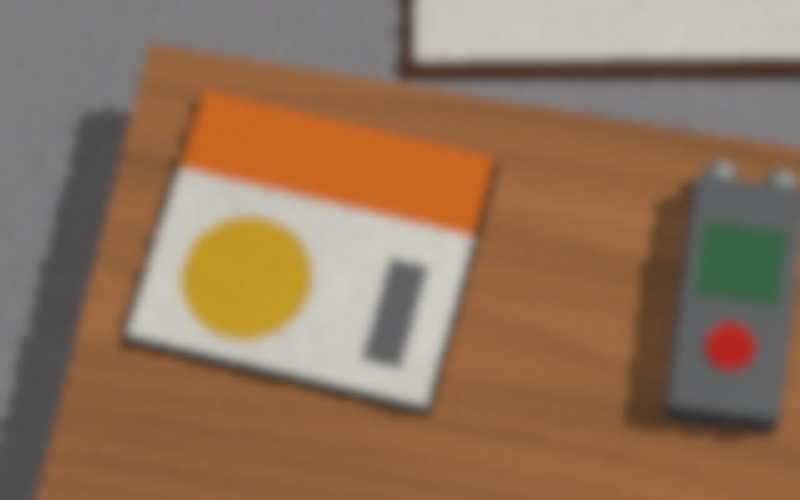

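The crop confirms it: white cover, orange band with its outer border from (200,90) to (495,155), lying on the board about 29 mm short of the far edge and about 4° off square.

The plan is to push the rear edge with both open fingertips (tool y parallel to the riser edge), which should also square the case. First I turn the tool and travel to a point behind the case.

```bash
python3 -m crank '[[[0,0,0,0,0,0.1163],[0,0,0,0,0,0.1163],[0,0,0,0,0,0.1163],[2.4,-3,0,0,0,0],[2.4,-3,0,0,0,0],[2.4,-3,0,0,0,0],[2.4,-3,0,0,0,0],[2.4,-3,0,0,0,0]]]' 8.54
python3 -m crank '[[[2.4,-3,0,0,0,0],[2.4,-3,0,0,0,0],[2.4,-3,0,0,0,0],[0.24,-3.8,0,0,0,0],[0.24,-3.8,0,0,0,0],[0.24,-3.8,0,0,0,0],[0.24,-3.8,0,0,0,0],[0.24,-3.8,0,0,0,0]]]'
```

```text
time: 0.77
tool_pos: [0.3191, -0.5044, 0.2306]
tcp_rot: [-3.139, 0.103, 0.001]
wrist_force: [1.0, -0.4, 0.5]
width: 1.0
grip_force: 0.0
time: 1.43
tool_pos: [0.4201, -0.2302, 0.2307]
tcp_rot: [-3.139, 0.103, 0.001]
wrist_force: [1.6, 0.2, 0.7]
width: 0.998
grip_force: 0.0
```

```bash
python3 -m crank '[[[0.24,-3.8,0,0,0,0],[0.24,-3.8,0,0,0,0],[0.24,-3.8,0,0,0,0],[0.24,-3.8,0,0,0,0],[0.24,-3.8,0,0,0,0],[0.24,-3.8,0,0,0,0],[0.24,-3.8,0,0,0,0],[0.24,-3.8,0,0,0,0]]]'
python3 -m crank '[[[0.25,-3.7,0,0,0,0],[0.25,-3.7,0,0,0,0],[0.25,-3.7,0,0,0,0],[0,0,3,0,0,0],[0,0,3,0,0,0],[0,0,3,0,0,0],[0,0,0,0,0,0]]]'
python3 - <<'E'
from h import *
for n in['wrist','top']:
    cv2.imwrite(f'pics/{n}1.png',read_camera(n))
E
```

```text
time: 2.1
tool_pos: [0.459, 0.0718, 0.2311]
tcp_rot: [3.14, -0.102, -0.0]
wrist_force: [1.0, 0.3, -0.2]
width: 0.999
grip_force: 0.0
time: 2.68
tool_pos: [0.4687, 0.179, 0.1345]
tcp_rot: [3.136, -0.1, -0.019]
wrist_force: [-1.5, 0.4, -0.4]
width: 0.998
grip_force: 0.0
```

View pics/wrist1.png

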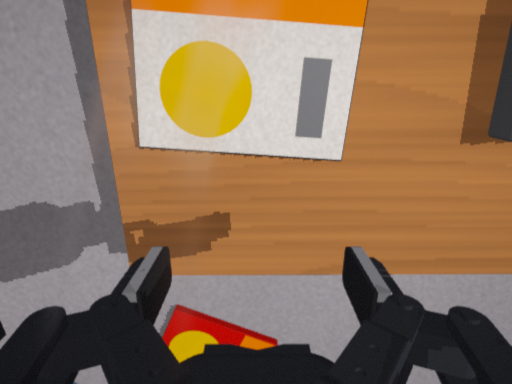

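View pics/top1.png

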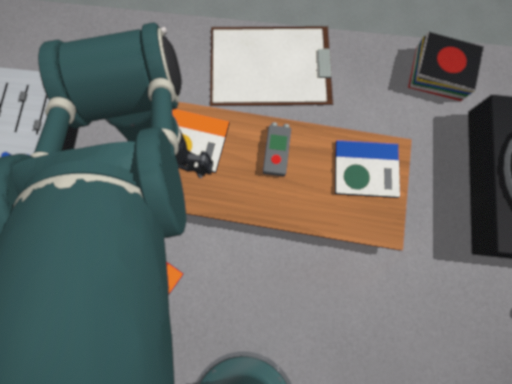

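The wrist view shows the case's rear edge from (140,147) to (341,160). The near riser edge is at row ~275, and both finger pads are at (150,250) and (360,250). The arm hides the case in the top view, so the wrist view gives the cross-check.

```bash
python3 - <<'E'
from h import *
s=read_state();print(s['time'],s['tool_pos'],s['tcp_rot'])
m=camera_model('wrist')
n=np.array([.9979,-.0645]);t=np.array([.0645,.9979]);E0=np.array([.6445,-.0265])
def rf(p): return np.c_[(p-E0)@n,(p-E0)@t].round(4)
im=cv2.imread('pics/wrist1.png')
P=ray(m,[(140,147),(341,160),(133,10),(363,26)],.07);print('rear,band',rf(P))
P=ray(m,[(140,276),(480,274)],.06);print('near edge',rf(P))
print('tcp',rf(np.array(s['tool_pos'])[None,:2]))
print('tcp px',proj(m,s['tool_pos']))
E
```

```text
2.7833 [0.4727557  0.17981756 0.14010055] [ 3.13861852 -0.10202876 -0.00589757]
rear,band [[-0.1425  0.2773]
 [-0.1521  0.1335]
 [-0.0569  0.2709]
 [-0.0657  0.1275]]
near edge [[-0.2572  0.2953]
 [-0.2556  0.0011]]
tcp [[-0.1847  0.1948]]
tcp px [[256.17836582 250.26717717]]
```

```bash
python3 -m crank '[[[0,-0.6,2.5,0,0,0],[0,0,2.5,0,0,0],[0,0,2,0,0,0],[0,0,0.8,0,0,0],[0,0,0.3,0,0,0],[0,0,0,0,0,0],[0,0,0,0,0,0],[0,0,0,0,0,0]]]'
python3 -m crank '[[[0,0,0.2,0,0,0],[0,0,0.2,0,0,0],[0,0,0,0,0,0],[0,0,0,0,0,0]]]'
python3 -m crank '[[[0,0,0.2,0,0,0],[0,0,0,0,0,0],[0,0,0,0,0,0]]]'
python3 - <<'E'
from h import *
cv2.imwrite('pics/wrist2.png',read_camera('wrist'))
E
```

```text
time: 3.45
tool_pos: [0.4762, 0.1866, 0.0623]
tcp_rot: [-3.139, 0.103, -0.005]
wrist_force: [0.1, 0.7, -0.1]
width: 0.999
grip_force: 0.0
time: 3.78
tool_pos: [0.4745, 0.1862, 0.0563]
tcp_rot: [3.14, -0.102, -0.0]
wrist_force: [0.0, 0.1, -0.4]
width: 1.001
grip_force: 0.0
time: 4.03
tool_pos: [0.4744, 0.1861, 0.054]
tcp_rot: [3.14, -0.102, -0.001]
wrist_force: [-0.0, 0.8, -0.8]
width: 0.997
grip_force: 0.0
```

View pics/wrist2.png

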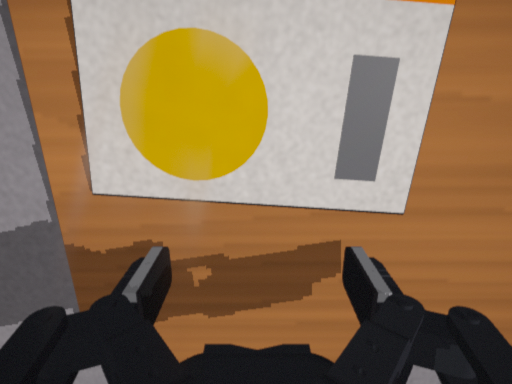

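The rear edge now runs from (92,193) to (405,212), with the fingertips at row ~250 behind it, both within its width. There is still no contact with the board, so I'll keep lowering.

```bash
for i in 1 2 3; do python3 -m crank '[[[0,0,0.2,0,0,0],[0,0,0,0,0,0],[0,0,0,0,0,0]]]' | grep -E 'time|pos|force'; done
```

```text
time: 4.33
tool_pos: [0.4744, 0.1861, 0.0521]
wrist_force: [-0.2, -0.4, -0.0]
grip_force: 0.0
time: 4.58
tool_pos: [0.4744, 0.1862, 0.0501]
wrist_force: [0.3, 0.0, 0.2]
grip_force: 0.0
time: 4.83
tool_pos: [0.4744, 0.1861, 0.0481]
wrist_force: [-0.5, 0.7, -0.8]
grip_force: 0.0
```

No board contact yet, so the tips are nominally about 1 mm above it. I'll lift 1 mm and push slowly for 60 mm, then look.

```bash
python3 -m crank '[[[0.5,0,-0.1,0,0,0],[0.5,0,0,0,0,0],[0.4,0,0,0,0,0],[0.4,0,0,0,0,0],[0.4,0,0,0,0,0],[0.4,0,0,0,0,0],[0.4,0,0,0,0,0],[0,0,0,0,0,0]]]'
python3 -m crank '[[[0.4,0,0,0,0,0],[0.4,0,0,0,0,0],[0.4,0,0,0,0,0],[0.4,0,0,0,0,0],[0.4,0,0,0,0,0],[0.4,0,0,0,0,0],[0.4,0,0,0,0,0],[0.2,0,0,0,0,0]]]'
python3 - <<'E'
from h import *
cv2.imwrite('pics/wrist3.png',read_camera('wrist'))
im=read_camera('scene');cv2.imwrite('pics/scene3.png',im)
cv2.imwrite('pics/scene3c.png',cv2.resize(im[180:320,200:400],None,fx=4,fy=4,interpolation=cv2.INTER_CUBIC))
E
```

```text
time: 5.5
tool_pos: [0.5056, 0.1843, 0.0494]
tcp_rot: [-3.14, 0.103, -0.001]
wrist_force: [1.0, -0.3, -0.1]
width: 1.001
grip_force: 0.0
time: 6.17
tool_pos: [0.5352, 0.1823, 0.0494]
tcp_rot: [-3.14, 0.102, -0.001]
wrist_force: [-0.9, -0.4, -0.0]
width: 1.002
grip_force: 0.3
```

View pics/scene3c.png

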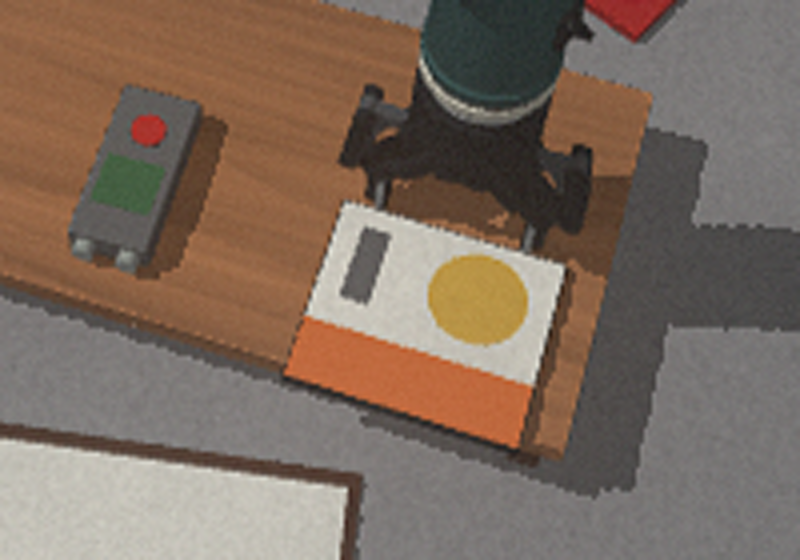

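View pics/wrist3.png

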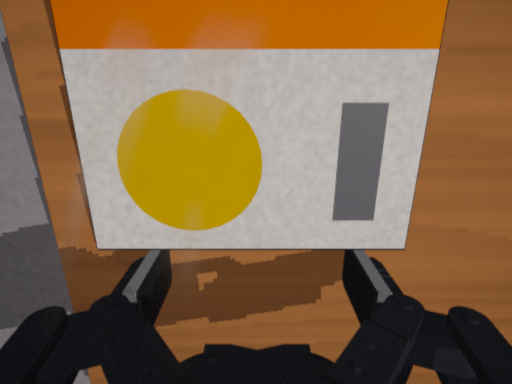

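The wrist view shows the case now square, with its rear edge at row 248 across its width and the band's inner border at row 48. The scene crop shows both fingertips on the rear edge and the band's outer border about at the riser edge. Next I'll measure the edge and band line by scanning profiles across the edge in each view.

```bash
cat >> h.py <<'E'
n=np.array([.9979,-.0645]);t=np.array([.0645,.9979]);E0=np.array([.6445,-.0265])
def scan(im,m,ch,lat,lo,hi,z):
    # strongest step of channel along riser normal at each lateral; returns signed positions (m)
    s=np.arange(lo,hi,.0005);out=[]
    g=cv2.GaussianBlur(ch.astype(np.float32),(3,3),0)
    for l in lat:
        P=E0+s[:,None]*n+l*t
        uv=proj(m,np.c_[P,np.full(len(s),z)]).astype(np.float32)
        v=cv2.remap(g,uv[None,:,0],uv[None,:,1],cv2.INTER_LINEAR).ravel()
        d=np.abs(np.convolve(v,np.r_[np.ones(6),-np.ones(6)],'valid')); out.append(s[d.argmax()+5]+.00025)
    return np.array(out)
E
python3 - <<'E'
from h import *
for n_,f in(('top','top0'),('scene','scene3'),('scene','scene0')):
    im=cv2.imread(f'pics/{f}.png');m=camera_model(n_);h=cv2.cvtColor(im,cv2.COLOR_BGR2HSV)
    lat=np.r_[np.arange(-.27,-.16,.02),np.arange(-.14,-.05,.02),np.arange(.04,.11,.01)]
    for nm,c in(('V',h[:,:,2]),('S',h[:,:,1]),('R',im[:,:,2])):
        e=scan(im,m,c,lat,-.012,.03,.06);print(f,nm,(e*1000).round(1))
im=cv2.imread('pics/scene3.png');m=camera_model('scene')
b=scan(im,m,im[:,:,0],np.arange(.14,.26,.01),-.06,0,.07);print('band scene',(b*1000).round(1))
im=cv2.imread('pics/wrist3.png');m=camera_model('wrist')
b=scan(im,m,im[:,:,0],np.arange(.14,.26,.01),-.06,-.01,.07);print('band wrist',(b*1000).round(1))
p=np.array(read_state()['tool_pos'])[:2]-E0;print('tcp',p@n,p@t)
E
```

```text
top0 V [ 1.8  1.3  1.3  1.3  1.8  1.8  1.8  1.8  1.8  1.8  1.8 26.3 24.8 23.3
 21.3 26.8 26.8 26.8 25.8]
top0 S [1.3 0.8 1.3 0.8 1.3 0.8 1.3 0.8 0.8 1.3 1.3 0.8 0.8 0.8 0.8 0.8 1.3 0.3
 0.8]
top0 R [ 1.8  1.3  1.3  1.3  1.8  1.8  1.8  1.8  1.8  1.8  1.8 26.8 24.8 23.3
 21.3 26.8 26.8 26.8 25.8]
scene3 V [ 2.3 17.3 15.8  2.8 17.3  2.3 16.3 17.8 15.8  2.3 16.3 16.3 16.3 15.8
 16.8 16.3 16.8 15.3 15.3]
scene3 S [ 9.8 17.3  9.3  9.3  9.3  9.3  8.8  9.8  9.3  8.8  9.3  8.8  8.8  8.8
  8.8  8.8  8.8  9.3  9.3]
scene3 R [ 2.3 17.3 15.8  2.8 17.3  2.3 16.3 17.8 15.8  2.3 16.3 16.3 16.3 15.8
 16.8 16.3 16.8 15.3 15.3]
scene0 V [ 1.8 17.3 15.8  2.8 17.3 15.8  2.8 17.8 16.3 16.3  2.3 16.8 16.3 15.8
 16.8 16.3 16.8 15.8 15.3]
scene0 S [ 9.8 17.3  9.3  9.3  9.3  9.3  9.3  9.3  9.3  8.8  8.8  8.8  8.8  8.8
  9.3  8.8  8.8  9.3  8.3]
scene0 R [ 1.8 17.3 15.8  2.8 17.3 15.8  2.8 17.8 16.3 16.3  2.3 16.8 16.3 15.8
 16.8 16.3 16.8 15.8 15.3]
band scene [-27.2 -27.2 -27.2 -27.7 -27.2 -27.2 -27.2 -27.2 -27.2 -27.2 -27.2 -27.2]
band wrist [-26.2 -26.2 -26.2 -26.2 -26.2 -26.2 -26.2 -47.2 -26.2 -26.2 -42.7 -26.2]
tcp -0.12260250575539508 0.2013061683475583
```

The view where both appear (scene) puts the edge at +2.3 mm and the band line at −27.2 mm, so about 29 mm remain and the case is square. I'll push 24 mm and measure again.

```bash
python3 -m crank '[[[0.3,0,0,0,0,0],[0.4,0,0,0,0,0],[0.4,0,0,0,0,0],[0.4,0,0,0,0,0],[0.4,0,0,0,0,0],[0.3,0,0,0,0,0],[0.2,0,0,0,0,0],[0,0,0,0,0,0]]]'
python3 -m crank '[[[0,0,0,0,0,0],[0,0,0,0,0,0]]]' | grep pos
cat > meas.py <<'E'
from h import *
import sys
k=sys.argv[1]
p=np.array(read_state()['tool_pos'])[:2]-E0;print('tcp',p@n,p@t)
for c in('scene','top','wrist'):
    im=read_camera(c);m=camera_model(c);cv2.imwrite(f'pics/{c}{k}.png',im);h=cv2.cvtColor(im,cv2.COLOR_BGR2HSV)
    b=scan(im,m,im[:,:,0],np.arange(.15,.26,.01),-.03,.02,.07);print(c,'band',(b*1000).round(1))
    if c=='scene':
        e=scan(im,m,h[:,:,2],np.arange(-.27,.12,.02),-.005,.008,.06);print('edge',np.median(e)*1000,(e*1000).round(1))
E
python3 meas.py 4
python3 - <<'E'
from h import *
im=cv2.imread('pics/scene4.png')
cv2.imwrite('pics/scene4c.png',cv2.resize(im[220:310,240:370],None,fx=6,fy=6,interpolation=cv2.INTER_CUBIC))
E
```

```text
time: 6.93
tool_pos: [0.5591, 0.1807, 0.0494]
tcp_rot: [-3.14, 0.103, -0.001]
wrist_force: [0.4, 0.0, 0.0]
width: 0.999
grip_force: 0.0
tool_pos: [0.5584, 0.1807, 0.0493]
tcp -0.09924483595470926 0.20124894946846747
scene band [-3.2 -3.2 -3.2 -3.7 -3.2 -3.2 -3.2 -3.2 -3.2 -3.2 -3.2 -3.2]
edge 2.2499999999999942 [2.2 2.7 1.7 2.7 1.7 2.2 2.7 2.2 2.2 2.7 1.7 2.7 2.2 2.2 2.7 2.2 2.7 1.7
 2.2 1.7]
top band [ -1.2  -1.2  -1.2  -0.7  -1.2  -0.7  -0.7  16.8   6.3 -27.2 -27.2 -13.7]
wrist band [ -1.7  -1.7  -1.7  -1.7  -1.7  -1.7 -23.2  -1.7  -1.7 -18.2  -1.7  -1.7]
```

View pics/scene4c.png

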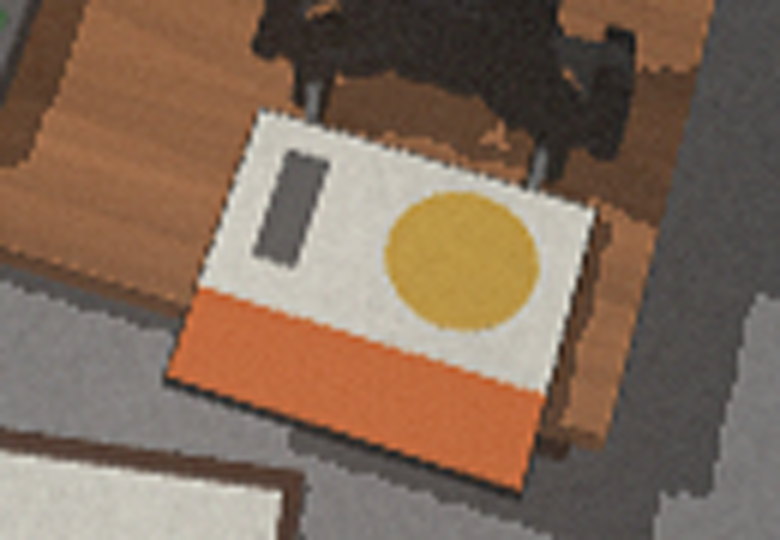

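The scene view leaves about 5.5 mm to go and the coarse top view about 2.5 mm, so they disagree. I'll back off, lift, and view the edge from straight above with the wrist camera to settle it.

```bash
python3 -m crank '[[[-1,0,0,0,0,0],[-1,0,0,0,0,0],[0,0,-3,0,0,0],[0,0,-4,0,0,0],[0,0,-4,0,0,0],[0,0,-4,0,0,0],[0,0,0,0,0,0],[0,0,0,0,0,0]]]' | grep -E 'pos|time'
python3 - <<'E'
from h import *
m=camera_model('wrist');R=np.array(m['R']);print('cam',-R.T@m['t'],'axis',R[2]);print(m['camera_matrix'][0,0] if hasattr(m['camera_matrix'],'shape') else m['camera_matrix'])
for l in(.1,.2,.3):print(proj(m,np.r_[E0+l*t,.06]))
E
```

```text
time: 7.92
tool_pos: [0.5398, 0.1828, 0.2033]
cam [0.62192789 0.17703693 0.34614077] axis [-0.31268229  0.02218022 -0.94959877]
301.1897766673456
[[374.89753038  45.07961128]]
[[259.20829333  45.09818435]]
[[143.69348725  45.11672941]]
```

```bash
python3 -m crank '[[[1.5,0,1.5,0,0,0],[1.5,0,1.5,0,0,0],[0.5,0,1,0,0,0],[0,0,0,0,0,0],[0,0,0,0,0,0],[0,0,0,0,0,0],[0,0,0,0,0,0]]]' | grep -E 'pos|time'
python3 - <<'E'
from h import *
s=read_state()['tool_pos']
im=read_camera('wrist');m=camera_model('wrist');cv2.imwrite('pics/wrist5.png',im);print(s)
h=cv2.cvtColor(im,cv2.COLOR_BGR2HSV)
for l in(.09,.1,.11,.115,.28,.285,.29):
  print(l,[ (scan(im,m,c,[l],-.012,.012,.06)*1000).round(1) for c in(h[:,:,1],im[:,:,2],im[:,:,0])])
b=scan(im,m,im[:,:,0],np.arange(.15,.26,.01),-.02,.02,.07);print('band',(b*1000).round(1))
b=scan(im,m,im[:,:,0],np.arange(.15,.26,.01),.02,.06,.07);print('front',(b*1000).round(1))
E
```

```text
time: 8.5
tool_pos: [0.573, 0.1799, 0.1597]
[0.57301978 0.1799444  0.15971279]
0.09 [array([2.8]), array([3.3]), array([2.8])]
0.1 [array([2.8]), array([3.3]), array([2.8])]
0.11 [array([2.8]), array([3.8]), array([2.8])]
0.115 [array([2.8]), array([3.3]), array([2.8])]
0.28 [array([2.3]), array([2.8]), array([2.3])]
0.285 [array([2.8]), array([2.3]), array([2.8])]
0.29 [array([2.8]), array([2.3]), array([2.8])]
band [ -1.2  -1.2  -1.2  -1.2  -1.2  -1.2  -1.2 -17.2  -1.2  -1.2  -1.2  -1.2]
front [54.3 54.3 54.3 54.3 54.3 54.3 54.3 54.3 54.3 54.3 54.3 54.3]
```

View pics/wrist5.png

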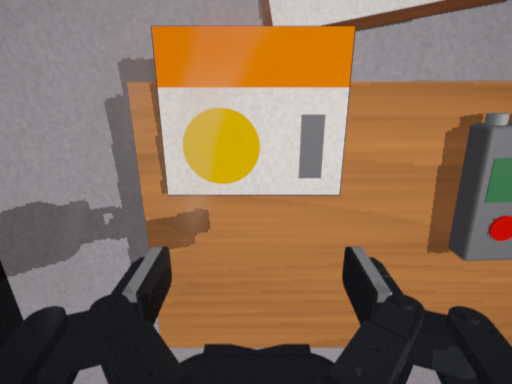

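The picture shows the band line at row ~87, the riser edge at row ~81, and the case square to it, with the recorder untouched. About 4.0 mm remain, which sits between the scene and top estimates. I'll return behind the case and push the last 4 mm in tiny steps. The previous push peaked about 0.7 mm beyond its rest point, so I allow for that.

```bash
python3 -m crank '[[[-2,0,0,0,0,0],[-1.5,0,0,0,0,0],[0,0,3,0,0,0],[0,0,3,0,0,0],[0,0,3,0,0,0],[0,0,1.5,0,0,0],[0,0,0.5,0,0,0],[0,0,0,0,0,0]]]' | grep -E 'pos|time|wrist'
python3 -m crank '[[[0.5,0,0,0,0,0],[0.5,0,0,0,0,0],[0.3,0,0,0,0,0],[0.2,0,0,0,0,0],[0.2,0,0,0,0,0],[0.2,0,0,0,0,0],[0.1,0,0,0,0,0],[0,0,0,0,0,0]]]' | grep -E 'pos|time|wrist'
python3 -m crank '[[[0.1,0,0,0,0,0],[0.1,0,0,0,0,0],[0.1,0,0,0,0,0],[0.05,0,0,0,0,0],[0.05,0,0,0,0,0],[0.05,0,0,0,0,0],[0,0,0,0,0,0],[0,0,0,0,0,0]]]' | grep -E 'pos|time|wrist'
python3 meas.py 6
```

```text
time: 9.22
tool_pos: [0.5373, 0.1818, 0.0487]
wrist_force: [0.5, -0.6, -0.1]
time: 9.88
tool_pos: [0.5587, 0.1807, 0.0493]
wrist_force: [-0.2, 0.1, 0.2]
time: 10.55
tool_pos: [0.5629, 0.1804, 0.0492]
wrist_force: [-0.8, -0.6, 1.0]
tcp -0.09475975906158612 0.20124082541065802
scene band [ 0.3 -0.2  0.3  0.3  0.3  0.8  0.3  0.3  0.3  0.3  0.3  0.3]
edge 2.2499999999999942 [2.2 2.7 2.2 2.7 2.2 2.2 2.7 2.2 2.2 2.7 2.2 2.7 2.2 2.2 2.7 2.2 2.7 1.2
 2.2 1.2]
top band [  2.3   2.8   2.8   2.3   2.8   2.8   2.8 -10.7  13.3  -9.2 -15.2  -1.7]
wrist band [  1.8   1.8   1.8   1.8   1.8   1.8 -19.2   1.8   1.8 -14.7   1.8   1.8]
```

The case moved 3.5 mm. I'll retreat and check again from above the edge.

```bash
python3 -m crank '[[[-1,0,0,0,0,0],[-1,0,0,0,0,0],[0,0,-3.5,0,0,0],[0,0,-3.5,0,0,0],[1.5,0,-3,0,0,0],[2,0,-1,0,0,0],[0,0,0,0,0,0],[0,0,0,0,0,0]]]' | grep -E 'pos|time'
python3 -m crank '[[[0,0,0,0,0,0],[0,0,0,0,0,0],[0,0,0,0,0,0]]]' | grep pos
cat > m2.py <<'E'
from h import *
im=read_camera('wrist');m=camera_model('wrist');cv2.imwrite('pics/wrist7.png',im)
h=cv2.cvtColor(im,cv2.COLOR_BGR2HSV)
e=np.array([scan(im,m,c,[.09,.1,.11,.12,.28,.285,.29],-.012,.012,.06)*1000 for c in(h[:,:,1],im[:,:,2],im[:,:,0])]);print(e.round(1),e.mean())
L=np.arange(.15,.26,.01)
b=scan(im,m,im[:,:,0],L,-.012,.012,.07)*1000;print('band',b.round(1))
f=scan(im,m,im[:,:,0],L,.02,.06,.07)*1000;print('front',f.round(1))
im=read_camera('top');m=camera_model('top')
h=cv2.cvtColor(im,cv2.COLOR_BGR2HSV)
print('top edge',(scan(im,m,im[:,:,2],[.09,.1,.11,.12,.285],-.012,.012,.06)*1000).round(1))
print('top band',(scan(im,m,im[:,:,0],L,-.012,.012,.07)*1000).round(1))
E
python3 m2.py
```

```text
time: 11.37
tool_pos: [0.5782, 0.1797, 0.1605]
tool_pos: [0.5759, 0.1792, 0.1575]
[[2.8 2.8 2.8 2.8 2.8 2.8 2.8]
 [2.8 2.8 2.3 2.8 2.8 2.8 2.8]
 [2.8 2.8 2.8 2.8 2.3 2.3 2.8]] 2.6785714285714413
band [2.3 2.3 2.3 2.3 2.8 2.8 2.8 2.3 2.3 2.3 2.3 2.8]
front [56.3 56.3 56.3 56.3 56.3 56.3 56.3 56.3 56.3 56.3 56.3 56.3]
top edge [ 1.3 -6.7  8.8  8.8 -3.2]
top band [ 2.3  1.3  8.3  6.3 -3.7 -2.2 -3.2 -2.2 -9.2 -0.2 -9.2 -1.7]
```

The band line is within about 0.3 mm of the edge and square to it, and the gripper is clear at about 0.16 m. I'm handing the job in.

```bash
python3 -c "
from workcell import *
print(finish_job())"
```

```text
the job is handed in; nothing more can be done
None
```

The orange-band case now lies square to the riser's far edge with its band line measured within about 0.3 mm of it, slid into place without lifting; the robot never went near the other case or the recorder, and the job is handed in.

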